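# Park the ink pots on their drip trays

### The job

Mixing is finished: put each of the four closed ink pots into the black drip tray made for it, the one of its own shape and size, standing upright and flat on the tray's floor inside the rim. Lift the pots upright and set them down, do not drop, throw or tip them over, and leave the clear mixing cup and the brass check weight standing where they are.

Things in the scene. Friction and masses are not known exactly. Their poses are not given: they have to be found in the camera images.
- pot_round_large: Closed ink pot, white plastic with a grey lid, straight-sided, smooth and solid to the grip, 0.07 to 0.36 kg, standing upright loose on the bench at any yaw. Large round: diameter 66 mm, height 70 mm. Origin at the centre of its underside, z up.
- pot_round_small: Closed ink pot, white plastic with a grey lid, straight-sided, smooth and solid to the grip, 0.07 to 0.36 kg, standing upright loose on the bench at any yaw. Small round: diameter 44 mm, height 60 mm. Origin at the centre of its underside, z up.
- pot_square: Closed ink pot, white plastic with a grey lid, straight-sided, smooth and solid to the grip, 0.07 to 0.36 kg, standing upright loose on the bench at any yaw. Square: 54 by 54 mm (sides along x and y), height 75 mm. Origin at the centre of its underside, z up.
- pot_oblong: Closed ink pot, white plastic with a grey lid, straight-sided, smooth and solid to the grip, 0.07 to 0.36 kg, standing upright loose on the bench at any yaw. Oblong: 84 mm along x, 44 mm along y, height 65 mm. Origin at the centre of its underside, z up.
- tray_round_large: Low black plastic drip tray, fixed to the bench at any yaw; floor 4 mm thick, rim 4 mm thick and 10 mm high overall (so the floor lies 6 mm below the rim's top). Large round: inside diameter 82 mm, outside 90 mm; for the large round pot. Origin at the centre of its underside, z up.
- tray_round_small: Low black plastic drip tray, fixed to the bench at any yaw; floor 4 mm thick, rim 4 mm thick and 10 mm high overall (so the floor lies 6 mm below the rim's top). Small round: inside diameter 60 mm, outside 68 mm; for the small round pot. Origin at the centre of its underside, z up.
- tray_square: Low black plastic drip tray, fixed to the bench at any yaw; floor 4 mm thick, rim 4 mm thick and 10 mm high overall (so the floor lies 6 mm below the rim's top). Square: inside 70 by 70 mm, outside 78 by 78 mm; for the square pot, its sides parallel to the tray's (any quarter turn). Origin at the centre of its underside, z up.
- tray_oblong: Low black plastic drip tray, fixed to the bench at any yaw; floor 4 mm thick, rim 4 mm thick and 10 mm high overall (so the floor lies 6 mm below the rim's top). Oblong: inside 100 mm along x by 60 mm along y, outside 108 by 68 mm; for the oblong pot, lengthwise (either way round). Origin at the centre of its underside, z up.
- mixing_cup: Bystander, not to be moved: empty, open, clear plastic mixing cup, rim diameter 76 mm, height 62 mm, loose, standing upright among the pots. Origin at the centre of its underside, z up.
- check_weight: Bystander, not to be moved: bare brass check weight of the scale, diameter 40 mm, with a small knob on top, 60 mm high in all, loose, standing upright among the pots. Origin at the centre of its underside, z up.
There are look-alikes about, which are no part of the job. What is shaped like the pot_round_large but blue or pink is not meant.

How it is judged:
At the end, for the whole second after the job is handed in: Every pot stands in its own tray: centre within 13 mm of the tray's centre, underside within 3 mm of the tray's floor (not on the rim), tilt under 0.08 rad, at rest; the mixing cup and the check weight are upright (within 0.2 rad) and within 30 mm of where they started (horizontal distance between pot_round_large and tray_round_large below 0.013 m and z of pot_round_large in the frame of tray_round_large below 0.007 m and angle between each of pot_round_large, pot_round_small, pot_square, pot_oblong's own z axis and vertical below 0.08 rad and linear speed of each of pot_round_large, pot_round_small, pot_square, pot_oblong below 0.02 m/s and angular speed of each of pot_round_large, pot_round_small, pot_square, pot_oblong below 0.2 rad/s and horizontal distance between pot_round_small and tray_round_small below 0.013 m and z of pot_round_small in the frame of tray_round_small below 0.007 m and horizontal distance between pot_square and tray_square below 0.013 m and z of pot_square in the frame of tray_square below 0.007 m and horizontal distance between pot_oblong and tray_oblong below 0.013 m and z of pot_oblong in the frame of tray_oblong below 0.007 m and distance of each of mixing_cup, check_weight from where it was at the start of the episode below 0.03 m and angle between each of mixing_cup, check_weight's own z axis and vertical below 0.2 rad); the robot touches nothing.
It fails at once if a pot is tipped over (more than 0.6 rad) (angle between any of pot_round_large, pot_round_small, pot_square, pot_oblong's own z axis and vertical above 0.6 rad).
It fails at once if a pot is dropped or thrown (faster than 0.6 m/s with no finger on it: a fall of about 2 cm) ((linear speed of pot_round_large above 0.6 m/s and contact force between the fingers and pot_round_large below 0.1 N) or (linear speed of pot_round_small above 0.6 m/s and contact force between the fingers and pot_round_small below 0.1 N) or (linear speed of pot_square above 0.6 m/s and contact force between the fingers and pot_square below 0.1 N) or (linear speed of pot_oblong above 0.6 m/s and contact force between the fingers and pot_oblong below 0.1 N)).
It fails at once if the mixing cup or the check weight is moved more than 30 mm or knocked over (distance of any of mixing_cup, check_weight from where it was at the start of the episode above 0.03 m or angle between any of mixing_cup, check_weight's own z axis and vertical above 0.5 rad).
It also fails if it takes over 112 s, if anything falls off the work surface, if the arm or the gripper's body presses on something with over 40 N, if the wrist force passes 120 N, or if a joint passes its speed limit or range.

### The arm

A 7-joint arm with a two-finger parallel gripper is mounted at the origin on the work surface. World frame = base frame: x ahead of the robot, y to its left, z up, the work surface at z = 0. Lengths are in m, angles in rad, forces in N, time in s.
With the tool pointing down it reaches from about 0.4 to 0.925 m from the base axis. Payload 4.1 kg.
Tool frame: the origin (TCP) lies midway between the tips of the shut fingers; the grasp point (between the pads) lies 19 mm behind it; z points along the fingers, y is the line along which they close (so a half turn about z gives the same grasp; the last joint's range is limited). The gripper opens to 85 mm and grips with 20 to 120 N. Pads are 22 mm wide; open, the fingers measure 114 mm over their backs; the gripper's body (76 mm by 85 mm) begins 54 mm behind the grasp point. The pads swing forward as they close: fully open they stand 13 mm farther back than shut.
Start: joints at [1.166, 0.398, 0.045, 1.537, -0.019, 1.207, -0.051], TCP at [0.196, -0.62, 0.231] pointing down, gripper open.
Joint ranges: [-2.82, 2.82], [-0.49, 2.23], [-1.37, 1.46], [0, 2.46], [-1.36, 4.5], [0.23, 2], [-2.94, 2.94]. Speed limits (rad/s): [2.57, 2.57, 3.14, 3.14, 3.14, 3.14, 3.14].

### API

Orientations are given as a unit quaternion [x, y, z, w].
In Python, from bench import arm, camera, get_calibration, ticket gives the robot as it stands. The module is installed in compiled form; this text tells all that it offers.
- The arm moves only by the tool step_arm, never from a script. Its argument "steps" is a list that holds one entry, the list of rows, each a list of 6 numbers: the shift along the tool's x, y, z normalised to -1 to 1, where 1 is 0.25 m, then the turn, a rotation vector about the tool's x, y, z normalised to -1 to 1, where 1 is 45 degrees. A call has 1 to 10 rows; each row is the pose to reach, as a shift and turn from the pose commanded when the call began, along the tool's axes at that moment; what a row does not reach only later rows make up. A row lasts 1/8 s, in which the tool goes at most 62.5 mm and 10.7 degrees, less where a joint would pass 70% of its speed; a pose out of reach is approached as far as the arm can. A call with a number of a shift or a turn outside -1 to 1 is refused whole. A call with a gripper value outside its range is refused whole. "jaw" is the closure, from -1 (fully open) to 1 (shut), set as the call begins (left out, the last holds). The fingers move at their own pace and stop on an object; "grip_force" is the grip in N (left out, the last holds). Time passes only in rows, so rows that repeat a pose let the fingers close. It gives the time, the measured TCP pose, the force, the opening and the grip force at its end, in the units of the state.
- arm.get_state(): the state, without advancing time (a new reading comes with each control period).
- camera(name): name is "side" or "top"; returns the picture (400x640x3 uint8, red, green, blue); there is no depth.
- get_calibration(name): a dict with "camera_matrix" (3x3 intrinsics, pixels), "k1" (the pictures are not rectified: a ray, as slopes to the right and down, at radius r is drawn at 1 + k1 r^2 times it, then the intrinsics apply), "world_to_cam" (4x4, takes a point from world to camera coordinates). Camera axes: x right, y down, z forward; pixel columns grow to the right and rows downward; lengths in m; the calibration is good to about 2 mm. A picture is of the moment at which its call begins. get_calibration takes no time and is no camera call.
- ticket.finish_job(): hands the job in; it is judged then, once.
The state is a dict: "time_s": time; "joint_pos": joint angles; "joint_vel": joint speeds; "effort": joint torques, N m; "tool_pos": TCP position; "ee_rot": TCP orientation; "contact_force": force on the tool from outside, world axes, zero at the start; "torque": the same for the moment, N m; "opening": opening from 0.0 (shut) to 1.0 (fully open); "grasp_force": force on a finger pad.
Only numpy, scipy, OpenCV 4.12 (cv2) and the standard library are available. Lean on these libraries where they do the work, as an engineer would, in place of code of your own. Each camera call takes 0.05 s, during which the arm holds its last target. There are 200 camera calls.

## Working session

There is one attempt and no reset: what is moved stays moved. The work goes in short steps, Python scripts to look and compute and a tool call to move; the robot and the scene stay as the last step left them, time stands still between calls to the robot, and variables do not carry over. Pictures are saved under pics/ and viewed, at most 14 in all, crops included, and the job is handed in when it is done.

Besides the shell and the picture viewer there is one more tool, called after "Request:" in YAML: its name, and indented under it one key for each argument. step_arm: Moves the arm, as the interface text tells. Its arguments: {"type":"object","properties":{"steps":{"type":"array"},"jaw":{"type":"number"},"grip_force":{"type":"number"}},"required":["steps"]}

```bash
mkdir -p pics; python3 - <<'E'
from bench import arm,camera,get_calibration
import cv2,numpy as np
for n in("top","side"):
    cv2.imwrite(f"pics/{n}0.png",camera(n)[:,:,::-1]); c=get_calibration(n)
    print(n,np.round(c["camera_matrix"],1).tolist(),c["k1"],np.round(c["world_to_cam"],4).tolist())
s=arm.get_state()
for k in("time_s","joint_pos","tool_pos","ee_rot","contact_force","opening"):print(k,s[k])
E
```

```text
top [[435.1, 0.0, 320.6], [0.0, 435.1, 202.5], [0.0, 0.0, 1.0]] -0.056519232832303735 [[-0.0389, -0.9992, -0.0023, 0.0105], [-0.9791, 0.0385, -0.1995, 0.5499], [0.1994, -0.0055, -0.9799, 1.1361], [0.0, 0.0, 0.0, 1.0]]
side [[394.6, 0.0, 324.2], [0.0, 394.6, 191.4], [0.0, 0.0, 1.0]] -0.04863551861189198 [[-0.9472, -0.3206, 0.0006, 0.5153], [-0.2305, 0.6798, -0.6962, 0.1594], [0.2228, -0.6596, -0.7178, 0.9614], [0.0, 0.0, 0.0, 1.0]]
time_s 0.1
joint_pos [ 1.16597929  0.39913167  0.04500021  1.53775573 -0.01869388  1.20690199
 -0.05068175]
tool_pos [ 0.19556759 -0.61928229  0.23035704]
ee_rot [ 9.88319239e-01  1.52395188e-01 -1.91875611e-04 -8.66946093e-04]
contact_force [ 0.01320876 -0.6509271   0.40950237]
opening 0.9973736551916028
```

View pics/top0.png

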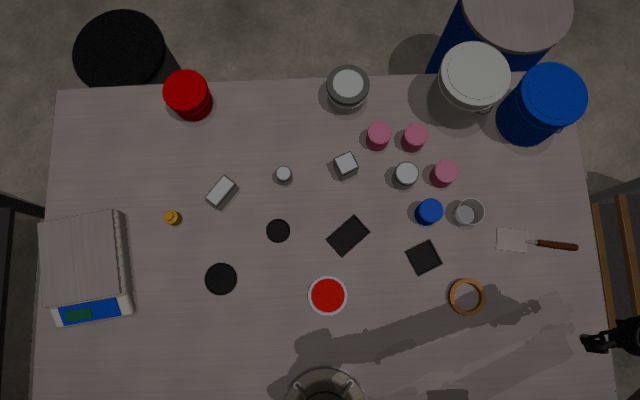

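View pics/side0.png

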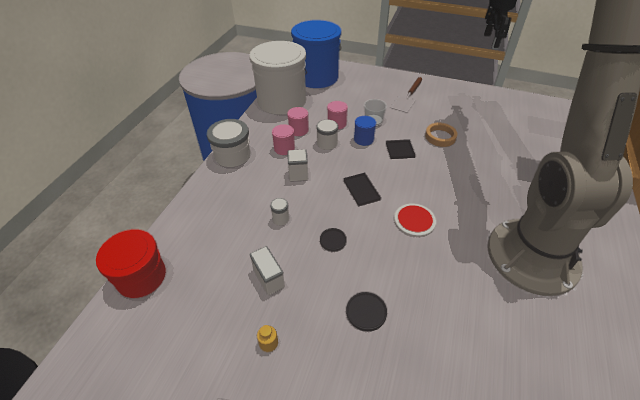

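Top view:
- **Pots:** oblong (221,192), small round (283,174), square (346,165), large round (406,174).
- **Bystanders:** check weight (172,217), mixing cup (468,212).
- **Trays:** large round (221,279), small round (278,231), oblong (348,236), square (423,257).

Candidates for pot_round_large are the white one with a grey lid at (406,174), pinks at (378,136), (414,137) and (445,173), and blue at (429,211). Only the white and grey one fits. I'll confirm with an enlarged crop.

```bash
python3 - <<'E'
import cv2
im=cv2.imread("pics/top0.png")[120:300,150:500]
c=cv2.resize(im[0:120],None,fx=2.28,fy=2.28,interpolation=cv2.INTER_CUBIC)
d=cv2.resize(cv2.imread("pics/top0.png")[140:225,320:490],None,fx=4.6,fy=4.6,interpolation=cv2.INTER_CUBIC)
cv2.imwrite("pics/cropA.png",d)
d=cv2.resize(cv2.imread("pics/top0.png")[145:235,155:315],None,fx=5,fy=5,interpolation=cv2.INTER_CUBIC)
cv2.imwrite("pics/cropB.png",d)
E
```

```text
(no output)
```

View pics/cropA.png

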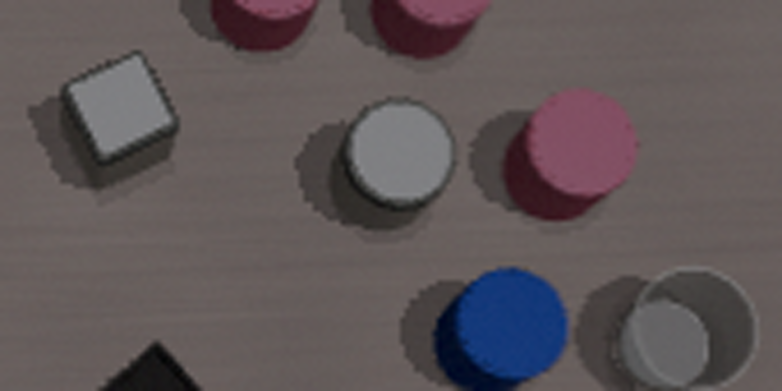

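View pics/cropB.png

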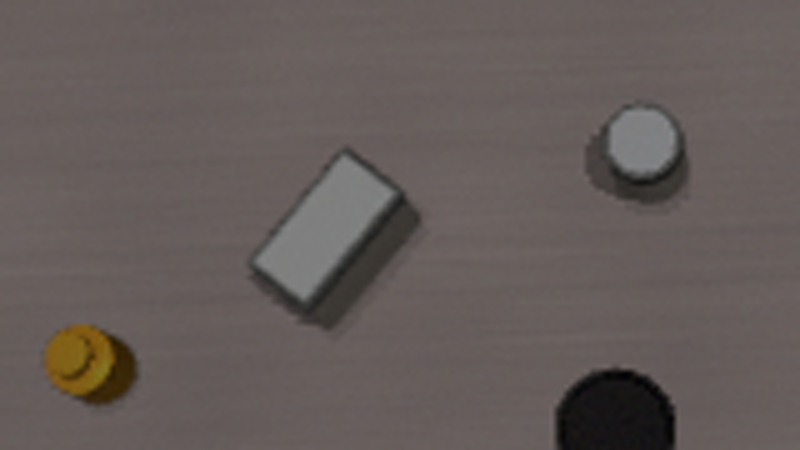

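The crop confirms it: the white pot with the grey-rimmed lid at (406,174) is pot_round_large. The lid tops are bright and the trays black, so I'll mask both and cast rays onto their planes.

```bash
cat > h.py <<'E'
import cv2,numpy as np
from bench import arm,camera,get_calibration
from scipy.spatial.transform import Rotation as R
def rays(n,uv,z):
    c=get_calibration(n);K=np.array(c["camera_matrix"]);T=np.array(c["world_to_cam"])
    d=cv2.undistortPoints(np.float64(uv).reshape(-1,1,2),K,np.array([c["k1"],0,0,0.]))[:,0]
    d=np.c_[d,np.ones(len(d))]@T[:3,:3]; o=-T[:3,:3].T@T[:3,3]
    return (o+d*((z-o[2])/d[:,2])[:,None])[:,:2]
def blob(n,m,px,z,big=1.):
    k,l=cv2.connectedComponents(m.astype(np.uint8)); 
    i=l[px[1],px[0]]
    if not i: return None
    cs,_=cv2.findContours((l==i).astype(np.uint8),cv2.RETR_EXTERNAL,cv2.CHAIN_APPROX_NONE)
    P=rays(n,max(cs,key=cv2.contourArea)[:,0],z)
    a,b,t=cv2.minAreaRect((P*1e3).astype(np.float32))
    h=cv2.convexHull((P*1e3).astype(np.float32));M=cv2.moments(h)
    if b[0]<b[1]: t+=90   # long side direction
    return dict(c=np.round(np.array([M["m10"],M["m01"]])/M["m00"],1),rc=np.round(a,1),dim=np.round(sorted(b),1),ang=round((t+90)%180-90,1))
def pix(n,p):
    c=get_calibration(n);T=np.array(c["world_to_cam"])
    return cv2.projectPoints(np.float64(p).reshape(1,3),cv2.Rodrigues(T[:3,:3])[0],T[:3,3],np.array(c["camera_matrix"]),np.array([c["k1"],0,0,0.]))[0].ravel()
def st():
    s=arm.get_state();print(round(s["time_s"],2),np.round(s["tool_pos"],4),"yaw",round(np.degrees(np.arctan2(*R.from_quat(s["ee_rot"]).as_matrix()[[1,0],0])),1),np.round(s["contact_force"],1),round(s["opening"],3),s["grasp_force"]);return s
E
python3 - <<'E'
from h import *
g={n:cv2.imread(f"pics/{n}0.png") for n in("top","side")}
for n in g:
    hsv=cv2.cvtColor(g[n],cv2.COLOR_BGR2HSV); V=hsv[...,2];
    lid=(V>125)&(hsv[...,1]<40); blk=(V<60)
    px={"top":{"L":(406,174),"S":(283,174),"Q":(346,163),"O":(221,190)},"side":{"L":(327,127),"S":(279,206),"Q":(298,156),"O":(267,262)}}[n]
    tp={"top":{"L":(221,279),"S":(278,231),"Q":(423,257),"O":(348,236)},"side":{"L":(366,311),"S":(333,239),"Q":(400,149),"O":(362,188)}}[n]
    for k,z in dict(L=.07,S=.06,Q=.075,O=.065).items():
        print(n,"pot",k,V[px[k][1],px[k][0]],blob(n,lid,px[k],z)); 
        print(n,"tray",k,V[tp[k][1],tp[k][0]],blob(n,blk,tp[k],.01))
for nm,p,z in[("pink",(447,171),.07),("blue",(432,209),.07),("cup",(470,211),.06),("wt",(172,216),.04),("pinkA",(379,134),.07),("pinkB",(416,134),.07),("red",(328,296),0),("bluecup",(347,84),.1)]:print(nm,rays("top",[p],z))
E
```

```text
top pot L 131 {'c': array([ 621.7, -250.2]), 'rc': array([ 621.8, -250.1]), 'dim': array([52.5, 54.6]), 'ang': -4.3}
top tray L 18 {'c': array([356.1, 273.5]), 'rc': array([356.2, 273.4]), 'dim': array([84.7, 87. ]), 'ang': 88.1}
top pot S 129 {'c': array([637.4,  88.8]), 'rc': array([637.7,  88.4]), 'dim': array([30.7, 31.5]), 'ang': -2.3}
top tray S 22 {'c': array([484.1, 112.5]), 'rc': array([483.8, 113. ]), 'dim': array([65.1, 65.2]), 'ang': -2.2}
top pot Q 131 {'c': array([655.8, -84. ]), 'rc': array([655.5, -84.2]), 'dim': array([44.9, 45.3]), 'ang': 23.1}
top tray Q 27 {'c': array([ 392.7, -290.7]), 'rc': array([ 393. , -290.7]), 'dim': array([77.2, 79.9]), 'ang': -66.7}
top pot O 128 {'c': array([594. , 264.6]), 'rc': array([593.9, 264.6]), 'dim': array([32.9, 73.4]), 'ang': -39.9}
top tray O 24 {'c': array([462. , -82.6]), 'rc': array([462.2, -83. ]), 'dim': array([ 69.3, 109.5]), 'ang': -50.8}
side pot L 185 {'c': array([465.8, -87.2]), 'rc': array([465.1, -95.4]), 'dim': array([1362.5, 1421.2]), 'ang': 10.7}
side tray L 58 {'c': array([354.4, 276.3]), 'rc': array([353.9, 2
[... 319 characters left out ...]
 -81.9]), 'rc': array([464., -90.]), 'dim': array([1353.1, 1411.5]), 'ang': 10.7}
side tray Q 53 {'c': array([ 391.6, -287.8]), 'rc': array([ 391.8, -287.8]), 'dim': array([78.6, 85.7]), 'ang': -66.1}
side pot O 186 {'c': array([466.9, -92.5]), 'rc': array([ 466.1, -100.8]), 'dim': array([1371.8, 1430.9]), 'ang': 10.7}
side tray O 53 {'c': array([461.5, -80.4]), 'rc': array([461.6, -80.3]), 'dim': array([ 68.8, 112.8]), 'ang': -51.0}
pink [[ 0.62173419 -0.36257848]]
blue [[ 0.51711197 -0.31126465]]
cup [[ 0.50917369 -0.4180549 ]]
wt [[0.53097449 0.40283563]]
pinkA [[ 0.73601015 -0.1819123 ]]
pinkB [[ 0.73222953 -0.28585281]]
red [[ 0.29766095 -0.02148581]]
bluecup [[ 0.87632797 -0.09781491]]
```

```bash
cat >> h.py <<'E'
def mv(*tg):
    "tg: (x,y,z,yaw_deg) targets in m -> normalised rows from the present pose"
    s=st(); Rm=R.from_quat(s["ee_rot"]).as_matrix()
    for x,y,z,yaw in tg:
        c,q=np.cos(np.radians(yaw)),np.sin(np.radians(yaw))
        Rt=np.array([[c,q,0],[q,-c,0],[0,0,-1.]])
        print(np.round(np.r_[Rm.T@(np.array([x,y,z])-s["tool_pos"])/.25,np.degrees(R.from_matrix(Rm.T@Rt).as_rotvec())/45],3).tolist())
E
python3 - <<'E'
from h import *
g=cv2.imread("pics/side0.png");hsv=cv2.cvtColor(g,cv2.COLOR_BGR2HSV);V=hsv[...,2]
px={"L":(327,127),"S":(279,206),"Q":(298,156),"O":(267,262)}
for k,z in dict(L=.07,S=.06,Q=.075,O=.065).items():
    x,y=px[k];print(k,V[y-12:y+14:2,x],V[y,x-20:x+22:3])
    # flood within tolerance of the lid's own brightness
    m=np.zeros((402,642),np.uint8);cv2.floodFill(V.copy(),m,(x,y),255,5,5,4|cv2.FLOODFILL_FIXED_RANGE|(1<<8))
    m=m[1:-1,1:-1].astype(bool);print(m.sum(),blob("side",m,(x,y),z))
mv((.656,-.084,.23,23.2),(.4,-.3,.23,23.2))
E
```

```text
L [135 135 144 186 185 186 185 186 122  66  87 116 115] [112 158 156 119 191 186 185 185 185 188  98 122 120 144]
147 {'c': array([ 621.2, -254.6]), 'rc': array([ 622.5, -253.9]), 'dim': array([51.6, 52.7]), 'ang': 18.8}
S [157 156 150 186 186 186 186 188 102  67 120 117 117] [157 156 156 157 108 187 186 186 188  99 158 154 153 154]
113 {'c': array([636.6,  87.7]), 'rc': array([636.9,  87.9]), 'dim': array([31. , 33.3]), 'ang': 18.8}
Q [157 156 155 189 185 186 185 186 173  80  82 117 115] [115 117 115  96 188 185 186 185 185 175 157 153 154 155]
146 {'c': array([654.5, -87.2]), 'rc': array([654.6, -87. ]), 'dim': array([39.8, 43.4]), 'ang': -69.2}
O [186 187 186 186 185 186 186 185 185 186 186 185 186] [153 156  68 169 186 186 186 186 186 186 118 154 158 156]
452 {'c': array([593.1, 262.8]), 'rc': array([593.1, 262.8]), 'dim': array([35.9, 74.3]), 'ang': -40.1}
0.1 [ 0.1956 -0.6193  0.2304] yaw 17.5 [ 0.  -0.7  0.4] 0.997 0.0
[2.401, -1.487, 0.004, -0.002, 0.0, -0.126]
[1.164, -0.971, 0.003, -0.002, 0.0, -0.126]
```

Request:
step_arm:
  steps:
    - [[0.2,-0.124,0,0,0,0],[0.4,-0.248,0,0,0,0],[0.6,-0.372,0,0,0,0],[0.8,-0.496,0,0,0,0],[1,-0.62,0,0,0,0],[1,-0.62,0,0,0,0]]
  jaw: -1
  grip_force: 50

```text
time_s: 0.85
tool_pos: [0.3918, -0.3914, 0.2311]
ee_rot: [0.988, 0.158, 0.001, -0.001]
contact_force: [-0.9, -0.1, -0.4]
opening: 1.0
grasp_force: 0.0
```

Request:
step_arm:
  steps:
    - [[0.2,-0.124,0,0,0,0],[0.4,-0.248,0,0,0,0],[0.6,-0.372,0,0,0,0],[0.8,-0.496,0,0,0,0],[1,-0.62,0,0,0,0],[1,-0.62,0,0,0,0]]

```text
time_s: 1.6
tool_pos: [0.5817, -0.1683, 0.2307]
ee_rot: [0.988, 0.157, 0.001, -0.002]
contact_force: [-0.5, -0.4, -0.2]
opening: 1.002
grasp_force: 0.0
```

```bash
python3 -c "
from h import *
mv((.6553,-.085,.12,23.2),(.6553,-.085,.028,23.2))"
```

```text
1.6 [ 0.5817 -0.1683  0.2307] yaw 18.0 [-0.5 -0.4 -0.2] 1.002 0.0
[0.382, -0.225, 0.444, -0.003, -0.002, -0.115]
[0.381, -0.223, 0.812, -0.003, -0.002, -0.115]
```

Request:
step_arm:
  steps:
    - [[0.2,-0.11,0.1,0,0,-0.06],[0.38,-0.22,0.25,0,0,-0.12],[0.38,-0.22,0.44,0,0,-0.12],[0.38,-0.22,0.44,0,0,-0.12],[0.38,-0.22,0.44,0,0,-0.12]]

```text
time_s: 2.22
tool_pos: [0.6535, -0.0953, 0.1227]
ee_rot: [0.98, 0.197, 0.001, 0.001]
contact_force: [0.5, 0.0, 1.3]
opening: 1.0
grasp_force: 0.0
```

```bash
python3 -c "
from h import *
mv((.6553,-.085,.12,23.2),(.6553,-.085,.028,23.2))
cv2.imwrite('pics/s1.png',cv2.resize(camera('side')[90:230,220:380,::-1],None,fx=4,fy=4))"
```

```text
2.23 [ 0.6535 -0.0953  0.1227] yaw 22.7 [0.5 0.  1.3] 1.0 0.0
[0.023, -0.035, 0.011, 0.003, -0.001, -0.01]
[0.022, -0.036, 0.379, 0.003, -0.001, -0.01]
```

View pics/s1.png

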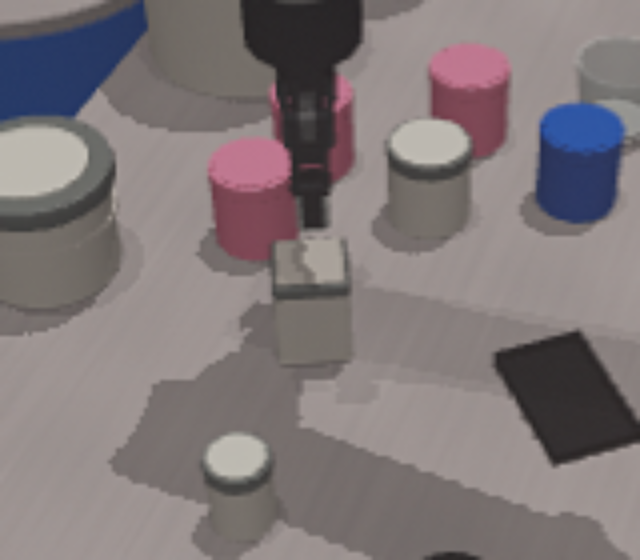

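The gripper stands centred over the square pot, whose lid is at crop (310,265), with open space around it. I'll correct sideways, go down and grip.

Request:
step_arm:
  steps:
    - [[0.023,-0.035,0,0,0,-0.01],[0.023,-0.035,0.05,0,0,-0.01],[0.023,-0.035,0.17,0,0,-0.01],[0.023,-0.035,0.28,0,0,-0.01],[0.023,-0.035,0.37,0,0,-0.01],[0.023,-0.035,0.37,0,0,-0.01],[0.023,-0.035,0.37,0,0,-0.01]]

```text
time_s: 3.15
tool_pos: [0.6557, -0.0823, 0.0296]
ee_rot: [0.979, 0.203, 0.001, 0.0]
contact_force: [0.3, -0.1, -0.3]
opening: 1.002
grasp_force: 0.0
```

Request:
step_arm:
  steps:
    - [[0,0,0,0,0,0],[0,0,0,0,0,0],[0,0,0,0,0,0],[0,0,0,0,0,0],[0,0,0,0,0,0]]
  jaw: 1
  grip_force: 50

```text
time_s: 3.78
tool_pos: [0.6561, -0.0827, 0.0301]
ee_rot: [0.979, 0.202, 0.001, 0.001]
contact_force: [-0.8, -0.8, 5.4]
opening: 0.629
grasp_force: 53.4
```

Request:
step_arm:
  steps:
    - [[0,0,-0.04,0,0,0],[0,0,-0.14,0,0,0],[0,0,-0.28,0,0,0],[0,0,-0.4,0,0,0],[0,0,-0.44,0,0,0],[0,0,-0.44,0,0,0],[0,0,-0.44,0,0,0]]

```text
time_s: 4.65
tool_pos: [0.6538, -0.0823, 0.1369]
ee_rot: [0.979, 0.203, -0.002, -0.0]
contact_force: [-0.0, 1.3, -2.1]
opening: 0.626
grasp_force: 53.0
```

```bash
python3 -c "
from h import *
mv((.3923,-.2898,.14,23.2),(.3923,-.2898,.036,23.2))"
```

```text
4.65 [ 0.6538 -0.0823  0.1369] yaw 23.4 [-0.   1.3 -2.1] 0.626 52.952651381492615
[-1.289, 0.347, -0.009, -0.002, 0.004, 0.004]
[-1.288, 0.347, 0.407, -0.002, 0.004, 0.004]
```

Request:
step_arm:
  steps:
    - [[-0.06,0.016,0,0,0,0],[-0.2,0.054,0,0,0,0],[-0.36,0.097,0,0,0,0],[-0.52,0.14,0,0,0,0],[-0.68,0.184,0,0,0,0],[-0.84,0.227,0,0,0,0],[-0.94,0.254,0,0,0,0],[-1,0.27,0,0,0,0],[-1,0.27,0,0,0,0]]

```text
time_s: 5.78
tool_pos: [0.4512, -0.2443, 0.1385]
ee_rot: [0.979, 0.201, -0.0, -0.0]
contact_force: [0.3, 0.8, -2.2]
opening: 0.626
grasp_force: 53.0
```

Request:
step_arm:
  steps:
    - [[-0.06,0.016,0,0,0,0],[-0.17,0.045,0,0,0,0],[-0.26,0.07,0,0,0,0],[-0.29,0.077,0,0,0,0],[-0.29,0.077,0,0,0,0],[-0.29,0.077,0,0,0,0]]

```text
time_s: 6.52
tool_pos: [0.3946, -0.2891, 0.1389]
ee_rot: [0.979, 0.203, 0.0, 0.0]
contact_force: [1.1, 1.3, -2.0]
opening: 0.629
grasp_force: 53.0
```

```bash
python3 -c "
from h import *
mv((.3923,-.2898,.14,23.2),(.3923,-.2898,.036,23.2))"
```

```text
6.53 [ 0.3946 -0.2891  0.1389] yaw 23.5 [ 1.1  1.3 -2. ] 0.629 52.95130670070648
[-0.01, -0.001, -0.004, 0.0, -0.001, 0.006]
[-0.01, -0.001, 0.412, 0.0, -0.001, 0.006]
```

Request:
step_arm:
  steps:
    - [[-0.01,0,0.05,0,0,0],[-0.01,0,0.14,0,0,0],[-0.01,0,0.24,0,0,0],[-0.01,0,0.33,0,0,0],[-0.01,0,0.38,0,0,0],[-0.01,0,0.4,0,0,0],[-0.01,0,0.41,0,0,0],[-0.01,0,0.415,0,0,0],[-0.01,0,0.415,0,0,0]]

```text
time_s: 7.65
tool_pos: [0.3915, -0.2912, 0.0355]
ee_rot: [0.979, 0.203, 0.0, 0.0]
contact_force: [-0.5, -0.0, -2.3]
opening: 0.626
grasp_force: 53.0
```

```bash
python3 -c "
from h import *
st();cv2.imwrite('pics/s2.png',cv2.resize(camera('side')[90:210,340:480,::-1],None,fx=4,fy=4))"
```

```text
7.65 [ 0.3915 -0.2912  0.0355] yaw 23.4 [-0.5 -0.  -2.3] 0.626 52.96442985534668
```

View pics/s2.png

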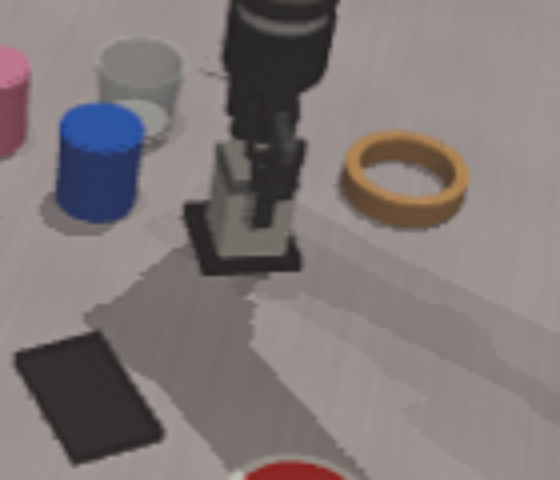

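The square pot is well inside its tray (crop 250,215). I'll lower the last 1.5 mm, release and rise.

Request:
step_arm:
  steps:
    - [[0,0,0.006,0,0,0],[0,0,0.006,0,0,0]]

```text
time_s: 7.95
tool_pos: [0.3915, -0.2912, 0.034]
ee_rot: [0.979, 0.203, 0.0, 0.0]
contact_force: [-0.8, 0.7, 2.2]
opening: 0.627
grasp_force: 53.1
```

Request:
step_arm:
  steps:
    - [[0,0,0,0,0,0],[0,0,0,0,0,0],[0,0,0,0,0,0],[0,0,0,0,0,0]]
  jaw: -1

```text
time_s: 8.45
tool_pos: [0.3912, -0.2909, 0.0335]
ee_rot: [0.979, 0.203, 0.0, 0.0]
contact_force: [0.1, -0.5, 0.3]
opening: 1.001
grasp_force: 0.0
```

Request:
step_arm:
  steps:
    - [[0,0,-0.1,0,0,0],[0,0,-0.25,0,0,0],[0,0,-0.45,0,0,0],[0,0,-0.45,0,0,0],[0,0,-0.45,0,0,0]]

```text
time_s: 9.07
tool_pos: [0.3907, -0.2907, 0.1456]
ee_rot: [0.979, 0.203, -0.0, -0.0]
contact_force: [-1.0, 0.4, -0.4]
opening: 1.001
grasp_force: 0.0
```

```bash
python3 -c "
from h import *
mv((.6216,-.2515,.15,23.2),(.6216,-.2515,.027,23.2))"
```

```text
9.07 [ 0.3907 -0.2907  0.1456] yaw 23.4 [-1.   0.4 -0.4] 1.001 0.0
[0.91, 0.223, -0.018, -0.001, 0.001, 0.004]
[0.91, 0.223, 0.474, -0.001, 0.001, 0.004]
```

Request:
step_arm:
  steps:
    - [[0.16,0.04,0,0,0,0],[0.36,0.088,0,0,0,0],[0.56,0.137,0,0,0,0],[0.76,0.186,0,0,0,0],[0.91,0.223,0,0,0,0],[0.91,0.223,0,0,0,0],[0.91,0.223,0,0,0,0],[0.91,0.223,0,0,0,0]]

```text
time_s: 10.07
tool_pos: [0.6203, -0.2528, 0.1453]
ee_rot: [0.979, 0.202, -0.001, -0.0]
contact_force: [-0.6, 0.7, -0.2]
opening: 0.998
grasp_force: 0.0
```

```bash
python3 -c "
from h import *
mv((.6216,-.2515,.15,23.2),(.6216,-.2515,.027,23.2))"
```

```text
10.07 [ 0.6203 -0.2528  0.1453] yaw 23.3 [-0.6  0.7 -0.2] 0.998 0.0
[0.007, -0.003, -0.019, -0.001, 0.003, 0.002]
[0.008, -0.002, 0.473, -0.001, 0.003, 0.002]
```

Request:
step_arm:
  steps:
    - [[0.007,-0.003,0.05,0,0,0],[0.007,-0.003,0.14,0,0,0],[0.007,-0.003,0.22,0,0,0],[0.007,-0.003,0.3,0,0,0],[0.007,-0.003,0.38,0,0,0],[0.007,-0.003,0.44,0,0,0],[0.007,-0.003,0.465,0,0,0],[0.007,-0.003,0.465,0,0,0]]

```text
time_s: 11.08
tool_pos: [0.6234, -0.2504, 0.0295]
ee_rot: [0.979, 0.203, -0.0, -0.0]
contact_force: [0.2, 0.0, -0.1]
opening: 0.999
grasp_force: 0.0
```

Request:
step_arm:
  steps:
    - [[0,0,0,0,0,0],[0,0,0,0,0,0],[0,0,0,0,0,0],[0,0,0,0,0,0],[0,0,0,0,0,0]]
  jaw: 1

```text
time_s: 11.7
tool_pos: [0.6244, -0.2506, 0.0311]
ee_rot: [0.979, 0.203, 0.001, 0.001]
contact_force: [-0.5, -0.6, 5.8]
opening: 0.762
grasp_force: 56.4
```

Request:
step_arm:
  steps:
    - [[0,0,-0.04,0,0,0],[0,0,-0.14,0,0,0],[0,0,-0.28,0,0,0],[0,0,-0.42,0,0,0],[0,0,-0.48,0,0,0],[0,0,-0.48,0,0,0],[0,0,-0.48,0,0,0]]

```text
time_s: 12.58
tool_pos: [0.6221, -0.2501, 0.1477]
ee_rot: [0.979, 0.203, -0.002, -0.001]
contact_force: [-0.9, 0.1, -4.0]
opening: 0.762
grasp_force: 56.2
```

```bash
python3 -c "
from h import *
mv((.3555,.2745,.15,23.2),(.3555,.2745,.035,23.2))"
```

```text
12.57 [ 0.6221 -0.2501  0.1477] yaw 23.4 [-0.9  0.1 -4. ] 0.762 56.212942600250244
[-0.146, -2.349, -0.003, -0.003, 0.004, 0.004]
[-0.145, -2.348, 0.457, -0.003, 0.004, 0.004]
```

Request:
step_arm:
  steps:
    - [[0,-0.06,0,0,0,0],[-0.01,-0.2,0,0,0,0],[-0.02,-0.36,0,0,0,0],[-0.03,-0.54,0,0,0,0],[-0.044,-0.72,0,0,0,0],[-0.055,-0.86,0,0,0,0],[-0.06,-0.96,0,0,0,0],[-0.062,-1,0,0,0,0]]

```text
time_s: 13.58
tool_pos: [0.5083, -0.0248, 0.1492]
ee_rot: [0.979, 0.204, -0.001, -0.0]
contact_force: [0.3, -0.1, -2.3]
opening: 0.761
grasp_force: 56.4
```

Request:
step_arm:
  steps:
    - [[0,-0.08,0,0,0,0],[-0.012,-0.22,0,0,0,0],[-0.025,-0.4,0,0,0,0],[-0.036,-0.58,0,0,0,0],[-0.047,-0.76,0,0,0,0],[-0.055,-0.9,0,0,0,0],[-0.062,-1,0,0,0,0],[-0.062,-1,0,0,0,0]]

```text
time_s: 14.58
tool_pos: [0.3956, 0.1983, 0.1499]
ee_rot: [0.979, 0.204, 0.0, -0.0]
contact_force: [-0.1, -0.4, -3.1]
opening: 0.763
grasp_force: 56.5
```

```bash
python3 -c "
from h import *
mv((.3555,.2745,.15,23.2),(.3555,.2745,.036,23.2))"
```

```text
14.57 [0.3956 0.1983 0.1499] yaw 23.6 [-0.1 -0.4 -3.1] 0.763 56.48067891597748
[-0.025, -0.344, -0.0, -0.001, -0.0, 0.009]
[-0.025, -0.343, 0.456, -0.001, -0.0, 0.009]
```

Request:
step_arm:
  steps:
    - [[-0.005,-0.08,0,0,0,0],[-0.015,-0.22,0,0,0,0],[-0.025,-0.32,0,0,0,0],[-0.025,-0.34,0,0,0,0],[-0.025,-0.34,0,0,0,0],[-0.025,-0.34,0,0,0,0]]

```text
time_s: 15.32
tool_pos: [0.3579, 0.2703, 0.1496]
ee_rot: [0.98, 0.201, -0.0, 0.001]
contact_force: [-0.1, -1.1, -3.8]
opening: 0.761
grasp_force: 56.6
```

```bash
python3 -c "
from h import *
mv((.3555,.2745,.15,23.2),(.3555,.2745,.036,23.2))"
```

```text
15.32 [0.3579 0.2703 0.1496] yaw 23.2 [-0.1 -1.1 -3.8] 0.761 56.58615589141846
[-0.002, -0.019, -0.002, 0.001, 0.001, 0.001]
[-0.002, -0.02, 0.454, 0.001, 0.001, 0.001]
```

Request:
step_arm:
  steps:
    - [[0,-0.012,0.05,0,0,0],[0,-0.012,0.15,0,0,0],[0,-0.012,0.26,0,0,0],[0,-0.012,0.36,0,0,0],[0,-0.012,0.42,0,0,0],[0,-0.012,0.445,0,0,0],[0,-0.012,0.452,0,0,0],[0,-0.012,0.452,0,0,0],[0,-0.012,0.452,0,0,0]]

```text
time_s: 16.45
tool_pos: [0.3565, 0.2748, 0.0374]
ee_rot: [0.979, 0.202, 0.001, -0.0]
contact_force: [0.0, 0.1, -3.2]
opening: 0.763
grasp_force: 56.5
```

```bash
python3 -c "
from h import *
mv((.3555,.2745,.0345,23.2));cv2.imwrite('pics/s3.png',cv2.resize(camera('side')[210:370,290:450,::-1],None,fx=3,fy=3))"
```

```text
16.45 [0.3565 0.2748 0.0374] yaw 23.4 [ 0.   0.1 -3.2] 0.763 56.54326558113098
[-0.004, -0.0, 0.012, -0.0, -0.002, 0.004]
```

View pics/s3.png

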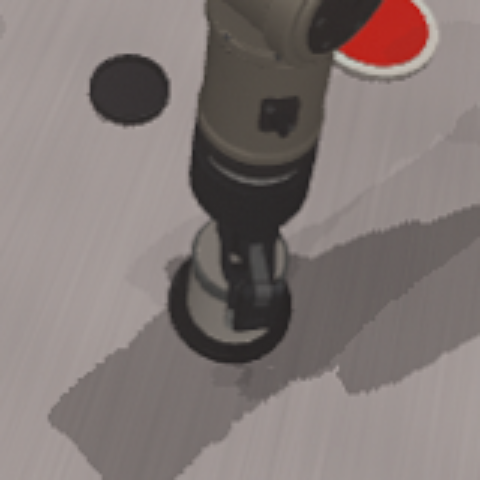

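The large round pot hangs inside the rim of its tray (crop 230,300). I'll lower 2.5 mm, release and rise.

Request:
step_arm:
  steps:
    - [[0,0,0.008,0,0,0],[0,0,0.01,0,0,0],[0,0,0.01,0,0,0]]

```text
time_s: 16.88
tool_pos: [0.3563, 0.2747, 0.035]
ee_rot: [0.979, 0.203, 0.0, 0.0]
contact_force: [-1.3, -2.0, 5.3]
opening: 0.761
grasp_force: 57.5
```

Request:
step_arm:
  steps:
    - [[0,0,0,0,0,0],[0,0,0,0,0,0],[0,0,0,0,0,0],[0,0,0,0,0,0]]
  jaw: -1

```text
time_s: 17.38
tool_pos: [0.356, 0.2745, 0.0342]
ee_rot: [0.979, 0.203, -0.0, 0.0]
contact_force: [0.6, 0.1, -0.7]
opening: 1.001
grasp_force: 0.0
```

Request:
step_arm:
  steps:
    - [[0,0,-0.1,0,0,0],[0,0,-0.25,0,0,0],[0,0,-0.45,0,0,0],[0,0,-0.45,0,0,0],[0,0,-0.45,0,0,0]]

```text
time_s: 18.0
tool_pos: [0.3557, 0.274, 0.1463]
ee_rot: [0.979, 0.203, -0.0, 0.0]
contact_force: [1.0, -0.6, -0.1]
opening: 1.002
grasp_force: 0.0
```

```bash
python3 -c "
from h import *
mv((.637,.0884,.14,23.2),(.637,.0884,.022,23.2))"
```

```text
18.0 [0.3557 0.274  0.1463] yaw 23.4 [ 1.  -0.6 -0.1] 1.002 0.0
[0.739, 1.128, 0.026, 0.001, 0.001, 0.004]
[0.739, 1.128, 0.498, 0.001, 0.001, 0.004]
```

Request:
step_arm:
  steps:
    - [[0.1,0.15,0,0,0,0],[0.22,0.33,0,0,0,0],[0.34,0.51,0,0,0,0],[0.46,0.69,0,0,0,0],[0.56,0.84,0,0,0,0],[0.64,0.97,0,0,0,0],[0.65,0.99,0,0,0,0]]

```text
time_s: 18.88
tool_pos: [0.604, 0.1086, 0.144]
ee_rot: [0.98, 0.2, -0.002, 0.0]
contact_force: [-0.3, 0.2, -0.4]
opening: 1.003
grasp_force: 0.0
```

Request:
step_arm:
  steps:
    - [[0.089,0.138,0,0,0,0],[0.089,0.138,0,0,0,0],[0.089,0.138,0,0,0,0],[0.089,0.138,0,0,0,0]]

```text
time_s: 19.38
tool_pos: [0.636, 0.0905, 0.1463]
ee_rot: [0.979, 0.204, -0.001, -0.0]
contact_force: [-0.2, -0.2, 0.0]
opening: 1.001
grasp_force: 0.0
```

```bash
python3 -c "
from h import *
mv((.637,.0884,.14,23.2),(.637,.0884,.023,23.2))"
```

```text
19.38 [0.636  0.0905 0.1463] yaw 23.5 [-0.2 -0.2  0. ] 1.001 0.0
[0.0, 0.01, 0.025, -0.001, 0.002, 0.007]
[0.001, 0.01, 0.493, -0.001, 0.002, 0.007]
```

Request:
step_arm:
  steps:
    - [[0,0.007,0.08,0,0,0],[0,0.007,0.2,0,0,0],[0,0.007,0.32,0,0,0],[0,0.007,0.42,0,0,0],[0,0.007,0.48,0,0,0],[0,0.007,0.49,0,0,0],[0,0.007,0.49,0,0,0],[0,0.007,0.49,0,0,0]]

```text
time_s: 20.38
tool_pos: [0.639, 0.0875, 0.0254]
ee_rot: [0.979, 0.203, 0.001, 0.0]
contact_force: [0.2, -0.2, 0.2]
opening: 1.003
grasp_force: 0.0
```

Request:
step_arm:
  steps:
    - [[0,0,0,0,0,0],[0,0,0,0,0,0],[0,0,0,0,0,0],[0,0,0,0,0,0],[0,0,0,0,0,0],[0,0,0,0,0,0]]
  jaw: 1

```text
time_s: 21.12
tool_pos: [0.6386, 0.0877, 0.0249]
ee_rot: [0.979, 0.203, 0.001, -0.0]
contact_force: [0.3, -0.7, 5.4]
opening: 0.503
grasp_force: 50.9
```

Request:
step_arm:
  steps:
    - [[0,0,-0.04,0,0,0],[0,0,-0.14,0,0,0],[0,0,-0.28,0,0,0],[0,0,-0.4,0,0,0],[0,0,-0.44,0,0,0],[0,0,-0.44,0,0,0],[0,0,-0.44,0,0,0]]

```text
time_s: 22.0
tool_pos: [0.6369, 0.0869, 0.1325]
ee_rot: [0.979, 0.203, -0.002, 0.0]
contact_force: [0.2, -0.5, -1.4]
opening: 0.499
grasp_force: 50.9
```

```bash
python3 -c "
from h import *
mv((.4838,.1133,.13,23.2),(.4838,.1133,.03,23.2))"
```

```text
22.0 [0.6369 0.0869 0.1325] yaw 23.4 [ 0.2 -0.5 -1.4] 0.499 50.90162694454193
[-0.52, -0.34, 0.012, -0.001, 0.004, 0.004]
[-0.519, -0.34, 0.412, -0.001, 0.004, 0.004]
```

Request:
step_arm:
  steps:
    - [[-0.04,-0.026,0,0,0,0],[-0.14,-0.092,0,0,0,0],[-0.26,-0.17,0,0,0,0],[-0.38,-0.25,0,0,0,0],[-0.48,-0.314,0,0,0,0],[-0.52,-0.34,0,0,0,0],[-0.52,-0.34,0,0,0,0],[-0.52,-0.34,0,0,0,0]]

```text
time_s: 23.0
tool_pos: [0.4863, 0.1136, 0.1344]
ee_rot: [0.979, 0.202, 0.001, -0.0]
contact_force: [0.4, 0.4, -1.2]
opening: 0.503
grasp_force: 50.9
```

```bash
python3 -c "
from h import *
mv((.4838,.1133,.13,23.2),(.4838,.1133,.03,23.2))"
```

```text
23.0 [0.4863 0.1136 0.1344] yaw 23.3 [ 0.4  0.4 -1.2] 0.503 50.91293692588806
[-0.01, -0.003, 0.018, 0.0, -0.001, 0.003]
[-0.01, -0.003, 0.418, 0.0, -0.001, 0.003]
```

Request:
step_arm:
  steps:
    - [[-0.008,0,0.05,0,0,0],[-0.008,0,0.15,0,0,0],[-0.008,0,0.25,0,0,0],[-0.008,0,0.34,0,0,0],[-0.008,0,0.39,0,0,0],[-0.008,0,0.405,0,0,0],[-0.008,0,0.413,0,0,0],[-0.008,0,0.413,0,0,0],[-0.008,0,0.413,0,0,0]]

```text
time_s: 24.12
tool_pos: [0.4838, 0.1131, 0.0316]
ee_rot: [0.979, 0.203, 0.001, 0.0]
contact_force: [0.1, -0.4, -1.3]
opening: 0.5
grasp_force: 50.9
```

```bash
python3 -c "
from h import *
mv((.4838,.1133,.0292,23.2));cv2.imwrite('pics/s4.png',cv2.resize(camera('side')[160:280,270:410,::-1],None,fx=3,fy=3))"
```

```text
24.12 [0.4838 0.1131 0.0316] yaw 23.4 [ 0.1 -0.4 -1.3] 0.5 50.920250415802
[0.001, -0.001, 0.01, 0.001, -0.002, 0.004]
```

View pics/s4.png

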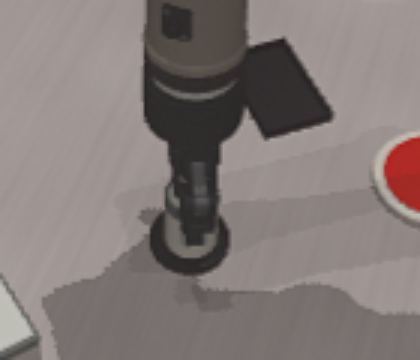

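The small round pot is centred in its tray (crop 190,235). Lower, release and rise.

Request:
step_arm:
  steps:
    - [[0,0,0.008,0,0,0],[0,0,0.01,0,0,0],[0,0,0.01,0,0,0]]

```text
time_s: 24.55
tool_pos: [0.4833, 0.1129, 0.0289]
ee_rot: [0.979, 0.203, 0.0, 0.0]
contact_force: [-2.0, -0.8, 4.4]
opening: 0.504
grasp_force: 51.2
```

Request:
step_arm:
  steps:
    - [[0,0,0,0,0,0],[0,0,0,0,0,0],[0,0,0,0,0,0],[0,0,0,0,0,0],[0,0,0,0,0,0]]
  jaw: -1

```text
time_s: 25.18
tool_pos: [0.4832, 0.113, 0.0285]
ee_rot: [0.979, 0.203, -0.0, 0.0]
contact_force: [1.0, 0.2, 0.9]
opening: 1.001
grasp_force: 0.0
```

Request:
step_arm:
  steps:
    - [[0,0,-0.1,0,0,0],[0,0,-0.25,0,0,0],[0,0,-0.45,0,0,0],[0,0,-0.45,0,0,0],[0,0,-0.45,0,0,0]]

```text
time_s: 25.8
tool_pos: [0.4827, 0.1127, 0.1406]
ee_rot: [0.979, 0.203, -0.0, 0.0]
contact_force: [-1.1, -0.5, -0.2]
opening: 0.999
grasp_force: 0.0
```

Request:
step_arm:
  steps:
    - [[0,0,0,0,0,-0.22],[0,0,0,0,0,-0.44],[0,0,0,0,0,-0.66],[0,0,0,0,0,-0.88],[0,0,0,0,0,-1],[0,0,0,0,0,-1]]

```text
time_s: 26.55
tool_pos: [0.482, 0.1126, 0.1394]
ee_rot: [0.828, 0.561, -0.002, -0.001]
contact_force: [0.6, 0.0, -1.2]
opening: 1.0
grasp_force: 0.0
```

Request:
step_arm:
  steps:
    - [[0,0,0,0,0,-0.22],[0,0,0,0,0,-0.44],[0,0,0,0,0,-0.66],[0,0,0,0,0,-0.88],[0,0,0,0,0,-1],[0,0,0,0,0,-1]]

```text
time_s: 27.3
tool_pos: [0.4826, 0.1128, 0.1402]
ee_rot: [0.55, 0.835, -0.001, -0.001]
contact_force: [0.4, -0.5, 0.7]
opening: 0.998
grasp_force: 0.0
```

```bash
python3 -c "
from h import *
mv((.5937,.264,.14,140),(.5937,.264,.027,140))"
```

```text
27.3 [0.4826 0.1128 0.1402] yaw 113.2 [ 0.4 -0.5  0.7] 0.998 0.0
[0.38, 0.647, -0.0, -0.002, -0.001, -0.595]
[0.38, 0.648, 0.452, -0.002, -0.001, -0.595]
```

Request:
step_arm:
  steps:
    - [[0.06,0.11,0,0,0,-0.1],[0.16,0.28,0,0,0,-0.25],[0.26,0.45,0,0,0,-0.4],[0.34,0.58,0,0,0,-0.55],[0.38,0.647,0,0,0,-0.595],[0.38,0.647,0,0,0,-0.595],[0.38,0.647,0,0,0,-0.595],[0.38,0.647,0,0,0,-0.595]]

```text
time_s: 28.3
tool_pos: [0.5937, 0.263, 0.1409]
ee_rot: [0.342, 0.94, -0.001, 0.0]
contact_force: [-0.8, -0.2, -0.7]
opening: 1.0
grasp_force: 0.0
```

```bash
python3 -c "
from h import *
mv((.5937,.264,.14,140),(.5937,.264,.027,140))"
```

```text
28.3 [0.5937 0.263  0.1409] yaw 140.0 [-0.8 -0.2 -0.7] 1.0 0.0
[0.003, 0.003, 0.003, -0.002, 0.001, 0.001]
[0.003, 0.004, 0.455, -0.002, 0.001, 0.001]
```

Request:
step_arm:
  steps:
    - [[0,0.003,0.08,0,0,0],[0,0.003,0.2,0,0,0],[0,0.003,0.32,0,0,0],[0,0.003,0.4,0,0,0],[0,0.003,0.44,0,0,0],[0,0.003,0.45,0,0,0],[0,0.003,0.45,0,0,0],[0,0.003,0.45,0,0,0]]

```text
time_s: 29.3
tool_pos: [0.5952, 0.2654, 0.0295]
ee_rot: [0.341, 0.94, 0.001, 0.001]
contact_force: [0.2, -0.4, 0.0]
opening: 1.005
grasp_force: 0.0
```

Request:
step_arm:
  steps:
    - [[0,0,0,0,0,0],[0,0,0,0,0,0],[0,0,0,0,0,0],[0,0,0,0,0,0],[0,0,0,0,0,0],[0,0,0,0,0,0]]
  jaw: 1

```text
time_s: 30.05
tool_pos: [0.5946, 0.2649, 0.0289]
ee_rot: [0.341, 0.94, -0.0, 0.0]
contact_force: [-0.9, -2.1, 5.2]
opening: 0.512
grasp_force: 52.3
```

Request:
step_arm:
  steps:
    - [[0,0,-0.04,0,0,0],[0,0,-0.14,0,0,0],[0,0,-0.28,0,0,0],[0,0,-0.4,0,0,0],[0,0,-0.46,0,0,0],[0,0,-0.46,0,0,0],[0,0,-0.46,0,0,0]]

```text
time_s: 30.92
tool_pos: [0.5937, 0.2642, 0.1418]
ee_rot: [0.341, 0.94, -0.001, -0.001]
contact_force: [-0.2, 0.1, -3.0]
opening: 0.51
grasp_force: 51.5
```

```bash
python3 -c "
from h import *
mv((.4618,-.0819,.145,129.2),(.4618,-.0819,.033,129.2))"
```

```text
30.93 [0.5937 0.2642 0.1418] yaw 140.2 [-0.2  0.1 -3. ] 0.51 51.52425169944763
[-0.482, -1.401, -0.009, -0.003, -0.001, 0.243]
[-0.482, -1.4, 0.439, -0.003, -0.001, 0.243]
```

Request:
step_arm:
  steps:
    - [[-0.02,-0.06,0,0,0,0],[-0.07,-0.2,0,0,0,0],[-0.124,-0.36,0,0,0,0],[-0.182,-0.53,0,0,0,0],[-0.241,-0.7,0,0,0,0],[-0.296,-0.86,0,0,0,0],[-0.33,-0.96,0,0,0,0],[-0.344,-1,0,0,0,0]]

```text
time_s: 31.92
tool_pos: [0.4987, 0.0151, 0.1427]
ee_rot: [0.342, 0.94, -0.001, -0.001]
contact_force: [0.2, 0.4, -4.1]
opening: 0.508
grasp_force: 52.0
```

Request:
step_arm:
  steps:
    - [[-0.02,-0.06,0,0,0,0.04],[-0.06,-0.18,0,0,0,0.1],[-0.1,-0.3,0,0,0,0.16],[-0.13,-0.38,0,0,0,0.22],[-0.138,-0.4,0,0,0,0.243],[-0.138,-0.4,0,0,0,0.243],[-0.138,-0.4,0,0,0,0.243],[-0.138,-0.4,0,0,0,0.243]]

```text
time_s: 32.92
tool_pos: [0.4631, -0.0799, 0.1436]
ee_rot: [0.428, 0.904, 0.0, 0.0]
contact_force: [-0.1, 0.0, -3.6]
opening: 0.505
grasp_force: 52.0
```

```bash
python3 -c "
from h import *
mv((.4618,-.0819,.145,129.2),(.4618,-.0819,.034,129.2))"
```

```text
32.92 [ 0.4631 -0.0799  0.1436] yaw 129.3 [-0.1  0.  -3.6] 0.505 51.97934925556183
[-0.003, -0.009, -0.006, 0.001, -0.0, 0.003]
[-0.003, -0.009, 0.438, 0.001, -0.0, 0.003]
```

Request:
step_arm:
  steps:
    - [[0,-0.006,0.05,0,0,0],[0,-0.006,0.15,0,0,0],[0,-0.006,0.26,0,0,0],[0,-0.006,0.35,0,0,0],[0,-0.006,0.41,0,0,0],[0,-0.006,0.428,0,0,0],[0,-0.006,0.435,0,0,0],[0,-0.006,0.435,0,0,0],[0,-0.006,0.435,0,0,0]]

```text
time_s: 34.05
tool_pos: [0.4621, -0.0821, 0.0354]
ee_rot: [0.429, 0.903, -0.0, 0.001]
contact_force: [0.0, 0.0, -3.4]
opening: 0.507
grasp_force: 51.8
```

```bash
python3 -c "
from h import *
mv((.4618,-.0819,.0332,129.2));cv2.imwrite('pics/s5.png',cv2.resize(camera('side')[120:240,290:430,::-1],None,fx=3,fy=3))"
```

```text
34.05 [ 0.4621 -0.0821  0.0354] yaw 129.2 [ 0.   0.  -3.4] 0.507 51.84319317340851
[0.001, -0.0, 0.009, 0.001, 0.002, 0.0]
```

View pics/s5.png

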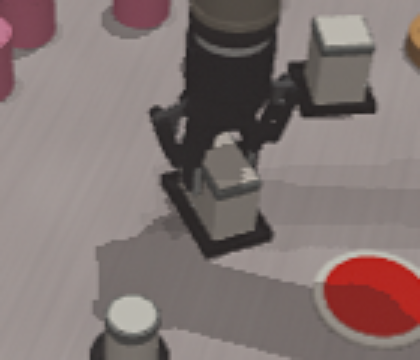

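The oblong pot sits inside its tray lengthwise (crop 220,200), and the square and small round pots stand in theirs. Lower, release, rise and check all four.

Request:
step_arm:
  steps:
    - [[0,0,0.008,0,0,0],[0,0,0.01,0,0,0],[0,0,0.01,0,0,0]]

```text
time_s: 34.48
tool_pos: [0.4618, -0.0821, 0.0328]
ee_rot: [0.429, 0.903, -0.0, 0.0]
contact_force: [-1.9, -0.2, 5.0]
opening: 0.508
grasp_force: 52.7
```

Request:
step_arm:
  steps:
    - [[0,0,0,0,0,0],[0,0,0,0,0,0],[0,0,0,0,0,0],[0,0,0,0,0,0],[0,0,0,0,0,0]]
  jaw: -1

```text
time_s: 35.1
tool_pos: [0.4616, -0.0819, 0.0323]
ee_rot: [0.429, 0.903, -0.0, 0.0]
contact_force: [0.5, 0.6, -0.7]
opening: 1.001
grasp_force: 0.0
```

Request:
step_arm:
  steps:
    - [[0,0,-0.1,0,0,0],[0,0,-0.25,0,0,0],[0,0,-0.45,0,0,0],[0,0,-0.65,0,0,0],[0,0,-0.8,0,0,0],[0,0,-0.8,0,0,0]]

```text
time_s: 35.85
tool_pos: [0.4637, -0.082, 0.2352]
ee_rot: [0.429, 0.903, 0.0, 0.003]
contact_force: [-0.4, -0.7, -0.3]
opening: 1.0
grasp_force: 0.0
```

Request:
step_arm:
  steps:
    - [[0.2,0.16,0,0,0,0],[0.4,0.33,0,0,0,0],[0.2,0.5,0,0,0,0],[0.0,0.7,0,0,0,0],[-0.2,0.9,0,0,0,0],[-0.3,1,0,0,0,0],[-0.3,1,0,0,0,0]]

```text
time_s: 36.72
tool_pos: [0.7045, 0.0171, 0.2279]
ee_rot: [0.43, 0.903, -0.0, -0.002]
contact_force: [-0.2, -0.4, -0.1]
opening: 0.999
grasp_force: 0.0
```

```bash
python3 - <<'E'
from h import *
st()
for n in("top","side"):
    im=camera(n)[:,:,::-1].copy();cv2.imwrite(f"pics/{n}9.png",im)
    V=cv2.cvtColor(im,cv2.COLOR_BGR2HSV)[...,2]
    for k,h,p in[("L",.07,(.3555,.2745)),("S",.06,(.4838,.1133)),("Q",.075,(.3923,-.2898)),("O",.065,(.4618,-.0819))]:
        x,y=np.int32(np.round(pix(n,(*p,h+.004))))
        m=np.zeros((402,642),np.uint8);cv2.floodFill(V.copy(),m,(int(x),int(y)),255,8,8,4|cv2.FLOODFILL_FIXED_RANGE|(1<<8))
        print(n,k,p,blob(n,m[1:-1,1:-1]>0,(x,y),h+.004))
E
```

```text
36.73 [0.7045 0.0171 0.2279] yaw 129.1 [-0.2 -0.4 -0.1] 0.999 0.0
top L (0.3555, 0.2745) {'c': array([354.3, 274.1]), 'rc': array([353.7, 273.8]), 'dim': array([54.4, 54.7]), 'ang': 44.4}
top S (0.4838, 0.1133) {'c': array([483.3, 113.9]), 'rc': array([483.1, 114.3]), 'dim': array([32.3, 32.7]), 'ang': -1.2}
top Q (0.3923, -0.2898) {'c': array([ 399.7, -280.6]), 'rc': array([ 393.7, -283.8]), 'dim': array([ 98. , 238.6]), 'ang': 21.9}
top O (0.4618, -0.0819) {'c': array([461.6, -80.9]), 'rc': array([461.8, -81. ]), 'dim': array([35.1, 75. ]), 'ang': -50.9}
side L (0.3555, 0.2745) {'c': array([353.3, 272.3]), 'rc': array([353.2, 273. ]), 'dim': array([55.1, 56.1]), 'ang': 18.5}
side S (0.4838, 0.1133) {'c': array([481.6, 111.6]), 'rc': array([481. , 112.7]), 'dim': array([31. , 33.8]), 'ang': 18.7}
side Q (0.3923, -0.2898) {'c': array([ 389.5, -296.4]), 'rc': array([ 389.5, -296.2]), 'dim': array([42.4, 44.8]), 'ang': -67.2}
side O (0.4618, -0.0819) {'c': array([471.7, -97.3]), 'rc': array([471.3, -96.9]), 'dim': array([33.9, 45.6]), 'ang': -51.0}
```

View pics/top9.png

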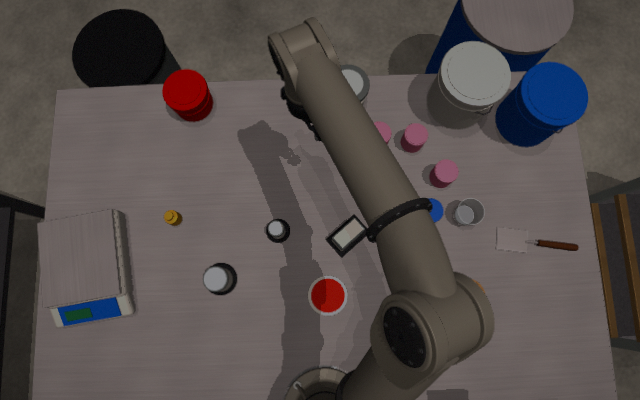

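View pics/side9.png

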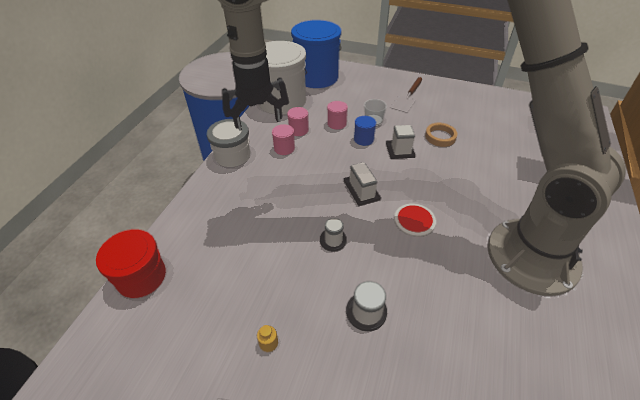

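The side view shows all four pots upright in their trays, and the cup and the weight unmoved. The arm hides the square tray from the top camera, so I'll swing aside for a second measurement there.

Request:
step_arm:
  steps:
    - [[0.15,0,0,0,0,0],[0.35,0,0,0,0,0],[0.55,0,0,0,0,0],[0.75,0,0,0,0,0],[0.9,0.1,0,0,0,0],[1,0.2,0,0,0,0],[1,0.3,0,0,0,0],[1,0.3,0,0,0,0]]

```text
time_s: 37.83
tool_pos: [0.6014, 0.2602, 0.2323]
ee_rot: [0.428, 0.904, -0.0, 0.0]
contact_force: [-0.1, -1.1, -0.8]
opening: 0.998
grasp_force: 0.0
```

```bash
python3 - <<'E'
from h import *
st()
im=camera("top")[:,:,::-1].copy();V=cv2.cvtColor(im,cv2.COLOR_BGR2HSV)[...,2]
x,y=np.int32(np.round(pix("top",(.392,-.291,.079))))
m=np.zeros((402,642),np.uint8);cv2.floodFill(V.copy(),m,(int(x),int(y)),255,8,8,4|cv2.FLOODFILL_FIXED_RANGE|(1<<8))
print(V[y,x],blob("top",m[1:-1,1:-1]>0,(x,y),.079))
a=cv2.imread("pics/top0.png");
for k,(u,v) in dict(cup=(468,212),wt=(172,217)).items(): print(k,np.abs(a[v-18:v+18,u-18:u+18].astype(int)-im[v-18:v+18,u-18:u+18]).mean())
E
```

```text
37.83 [0.6014 0.2602 0.2323] yaw 129.4 [-0.1 -1.1 -0.8] 0.998 0.0
135 {'c': array([ 390.7, -291.5]), 'rc': array([ 390.8, -291.7]), 'dim': array([42.8, 44.5]), 'ang': -66.7}
cup 4.2425411522633745
wt 5.7425411522633745
```

The square pot's centre is about 2 mm from its tray's centre and its sides are parallel to the tray's. The bystanders haven't moved. Handing in.

```bash
python3 -c "
from bench import ticket
print(ticket.finish_job())"
```

```text
the job is handed in; nothing more can be done
None
```

All four ink pots stand upright in their own trays, each measured by the top camera within about 3 mm of its tray's centre; the mixing cup and check weight look unmoved, and the job was handed in at about 38 s (no verdict was returned).

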